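Reset the tripped board tester

ROBOT

A 6-joint arm with a two-finger parallel gripper is mounted at the origin on the work surface. World frame = base frame: x ahead of the robot, y to its left, z up, the work surface at z = 0. Lengths are in m, angles in rad, forces in N, time in s.
With the tool pointing down it reaches from about 0.4 to 0.825 m from the base axis. Payload 7 kg.
Tool frame: the origin (TCP) lies midway between the tips of the shut fingers; the grasp point (between the pads) lies hold_point_z behind it (hold_point_z is the distance from the TCP to the grasp point, in m); z points along the fingers, y is the direction in which the jaws open and shut (so a half turn about z gives the same grasp; the last joint's range is limited). The gripper opens to 88 mm and grips with 3 to 60 N. Pads are 19 mm wide; open, the fingers measure 130 mm over their backs; the gripper's body (78 mm by 193 mm) begins 47 mm behind the grasp point.
Start: joints at [1.547, 0.359, 0.012, 0, -1.224, -0.288], TCP at [0.207, 0.642, 0.227] pointing down, gripper open.
Joint ranges: [-3.07, 3.07], [-1.43, 2.12], [-1.02, 1.25], [-3.03, 1.67], [-3.05, -0], [-3.03, 3.03]. Speed limits (rad/s): [2.39, 2.39, 3.01, 3.14, 3.14, 3.14].

INTERFACE

Orientations are given as [roll, pitch, yaw] about the fixed x, y, z axes, in that order (R = Rz(yaw) Ry(pitch) Rx(roll)).
In Python, from station import * gives the robot as it stands. The module is installed in compiled form; this text tells all that it offers.
- The arm moves only by the tool arm_command, never from a script. Its arguments are lists of equal length, an entry for each row: "fingers": the closure, from -1 (fully open) to 1 (shut); "dp": the shift along the world's x, y, z in m, a list of three; "roll": the turn about the world's z in rad. In form: {"fingers": [fingers, ...], "dp": [[x, y, z], ...], "roll": [roll, ...]}. A call has 1 to 8 rows; each row shifts and turns the pose as measured when the row begins; what a row does not reach is not made up. A row lasts 1/10 s, in which the tool goes at most 50 mm and 8.59 degrees, less where a joint would pass 70% of its speed; a pose out of reach is approached as far as the arm can. A call is refused whole if a number of a shift passes 0.05 or a number of a turn 0.15, either way. A call with a gripper value outside its range is refused whole. The fingers move at their own pace and stop on an object; "newtons" is the grip in N (left out, the last holds). Time passes only in rows, so rows that do not move let the fingers close. It gives the time, the measured TCP pose, the force and the opening at its end, in the units of the state.
- get_state(): the state, without advancing time (a new reading comes with each control period).
- grab_frame(name): name is "side" or "top" or "wrist"; returns the picture (420x560x3 uint8, blue, green, red); there is no depth.
- calibration(name): a dict with "fx", "fy", "cx", "cy" (pixels), "R" (3x3) and "t" (3): a world point X has camera coordinates R X + t; the wrist camera has in their place "hand_eye" (4x4, takes a point from camera to tool coordinates, whose origin is the TCP and whose axes are the flange's). Camera axes: x right, y down, z forward; pixel columns grow to the right and rows downward; lengths in m; the calibration is good to about 2 mm. The wrist camera is an equidistant fisheye: a pixel r from the principal point sees the ray r / f radians off the axis. A picture is of the moment at which its call begins: read the wrist's pose just before it. calibration takes no time and is no camera call.
- job_done(): hands the job in, once; it reports no verdict.
The state is a dict: "t": time; "q": joint angles; "qd": joint speeds; "joint_efforts": joint torques, N m; "eef_pos": TCP position; "ee_rot": TCP orientation; "force": force on the tool from outside, world axes, zero at the start; "moment": the same for the moment, N m; "width": finger opening in m.
Only numpy, scipy, OpenCV 4.12 (cv2) and the standard library are available. Lean on these libraries where they do the work, as an engineer would, in place of code of your own. Each camera call takes 0.05 s, during which the arm holds its last target.

TASK

The board tester, the box with the round well, has tripped, and someone has left a heat sink lying over its well. With the fingers, push the heat sink along the tester's deck, without lifting or tipping it, to the bare end so that it lies completely clear of the well; then reach a fingertip into the well, press the sunken reset key all the way down for a moment and let it come up again. Leave the heat sink flat on the deck, press no other key, and do not disturb the parts standing about.

Things in the scene. Friction and masses are not known exactly. Their poses are not given: they have to be found in the camera images.
- tester: grey box fixed to the table: flat deck 180 (x) by 280 (y) mm, 60 mm above the table, with an 8 mm high, 6 mm wide kerb standing round its edge; on its -x side a ledge 50 mm deep, 40 mm high. A ROUND well is sunk in the deck at y -55 mm; the +y end is bare. Origin: on the table under the deck's centre; x away from the ledge, y along the length, z up. Turned up to 0.35 rad
- tester_well (a point): centre of the mouth of the round well, level with the deck (60 mm above the table). The well is 50 mm across, with plain vertical walls, at x 0, y -55 mm in the tester's frame
- reset_key_top (a point): centre of the top of the sunken reset key: round, flat, 28 mm across, centred in the round well, 20 mm below the deck when up (40 mm above the table)
- reset_key (a joint): travel of the reset key in m: 0 up, 0.005 at its stop. Springs back by itself; it takes about 1.2 N to start and 4.2 N to hold fully down
- sink: loose aluminium heat sink, 76 (x) by 60 (y) by 30 (z) mm, 0.17 to 0.35 kg: base 6 mm thick, six upright fins along its x, the outermost flush with its y faces. It lies flat on the tester's deck, covering the round well at the start, turned up to 0.3 rad to the tester. Origin: centre of its underside; z up
- analyser: a second fixed box of the same make and size as the tester, but with a SQUARE well (46 mm sides) and no heat sink; not to be operated. Either box may be on the left or the right. Origin and axes as for the tester
- start_key (a joint): travel in m of the raised start key on the tester's ledge: 20 mm across, 10 mm proud, 0 up, 0.004 down. Leave alone
- cal_key (a joint): travel in m of the sunken key in the analyser's square well, 0 up, 0.005 down. Leave alone
- run_key (a joint): travel in m of the raised key on the analyser's ledge, 0 up, 0.004 down. Leave alone
- cap_deck: black capacitor, upright cylinder 18 mm across, 36 mm tall, standing on the tester's deck in the far corner at its well end (about x +69, y -115 mm in the tester's frame). Bystander, leave alone. Origin: centre of its underside
- cap_ledge: black capacitor, 18 mm across, 30 mm tall, standing on the tester's front ledge. Bystander. Origin: centre of its underside
- cap_tall: black capacitor, 25 mm across, 45 mm tall, standing on the table between the two boxes. Bystander. Origin: centre of its underside
- toroid: copper ring core, 48 mm across, 20 mm tall, lying on the analyser's deck. Bystander. Origin: centre of its underside
- spool: blue spool, 54 mm across, 46 mm tall, standing on the table in front of the board carrier. Bystander. Origin: centre of its underside
- cap_small: black capacitor, 18 mm across, 30 mm tall, standing on the analyser's front ledge. Bystander. Origin: centre of its underside
Mind the look-alikes: they are no part of the job. Of the things like the sink, leave any that is green or purple; of the rest the smaller one is meant.

How it is judged:
By the outcome, as a careful person would: the job done as asked, in the order asked, and still so for the second after the job is handed in, with the robot touching nothing.
It also fails if it takes over 48 s, if anything falls off the work surface, if the arm or the gripper's body presses on something with over 40 N, if the wrist force passes 120 N, or if a joint passes its speed limit or range.

## Working session

There is one attempt and no reset: what is moved stays moved. The work goes in short steps, Python scripts to look and compute and a tool call to move; the robot and the scene stay as the last step left them, time stands still between calls to the robot, and variables do not carry over. Pictures are saved under pics/ and viewed, and the job is handed in when it is done.

Besides the shell and the picture viewer there is one more tool, called after "Emit:" by a JSON object that holds its "fn" and its "kwargs". arm_command: Moves the arm, as the interface text tells. Its arguments: {"type":"object","properties":{"fingers":{"type":"array"},"dp":{"type":"array"},"roll":{"type":"array"},"newtons":{"type":"number"}},"required":["fingers","dp","roll"]}

```bash
mkdir -p pics; python3 - <<'E'
from station import *
import cv2
print(get_state())
for n in ("top","side","wrist"):
    cv2.imwrite(f"pics/{n}0.png",grab_frame(n)); print(n,calibration(n))
E
```

```text
{'t': 0.0, 'q': array([ 1.54711014e+00,  3.59392668e-01,  1.10582587e-02, -3.55799738e-04,
       -1.22409648e+00, -2.88064444e-01]), 'qd': array([-0.00140545, -0.00096595,  0.00023376, -0.00064298,  0.00136173,
        0.00027764]), 'joint_efforts': array([-3.94483031e-04, -5.82716274e+01,  2.93054366e+01,  6.99729323e+00,
        7.06183855e-03, -1.61405947e-04]), 'eef_pos': array([0.2069362 , 0.64198134, 0.22561767]), 'ee_rot': array([ 3.13993041e+00, -1.43729338e-04, -3.11871688e-01]), 'force': array([ 0.10630032,  0.51680147, -0.36571597]), 'moment': array([ 0.03587207,  0.0076297 , -0.00811518]), 'width': 0.08749448793993295}
top {'fx': 402.0741716821832, 'fy': 402.0741716821832, 'cx': 276.8749432406661, 'cy': 204.02209891503978, 'R': array([[ 0.06940665, -0.9975869 ,  0.00175921],
       [-0.97331325, -0.06810428, -0.21914181],
       [ 0.21873281,  0.01349763, -0.97569143]]), 't': array([-0.118898  ,  0.46335699,  0.96135725])}
side {'fx': 394.87500252513075, 'fy': 394.87500252513075, 'cx': 274.5293803072524, 'cy': 207.43392040908623, 'R': array([[ 0.90246422, -0.4305898 , -0.01227853],
       [-0.32526025, -0.66246402, -0.67479418],
       [ 0.28242541,  0.61297132, -0.73790382]]), 't': array([-0.48239592,  0.13374751,  1.14384174])}
wrist {'fx': 325.19226210127806, 'fy': 325.19226210127806, 'cx': 285.31094600758854, 'cy': 214.19222714255898, 'hand_eye': array([[-4.58871882e-04, -9.64681345e-01, -2.63419233e-01,
         7.21701544e-02],
       [ 9.99999744e-01, -5.87495504e-04,  4.09515231e-04,
         1.64221308e-05],
       [-5.49809319e-04, -2.63418978e-01,  9.64681367e-01,
        -1.58733449e-01],
       [ 0.00000000e+00,  0.00000000e+00,  0.00000000e+00,
         1.00000000e+00]])}
```

View pics/top0.png

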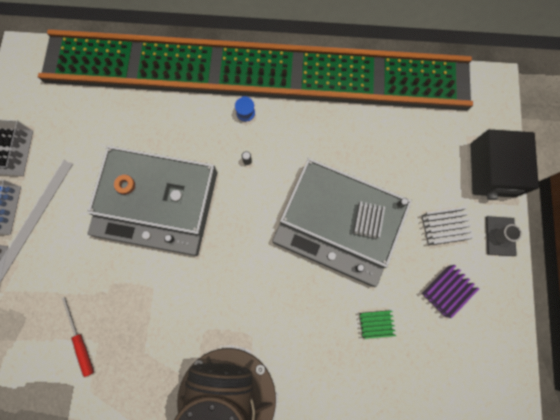

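View pics/side0.png

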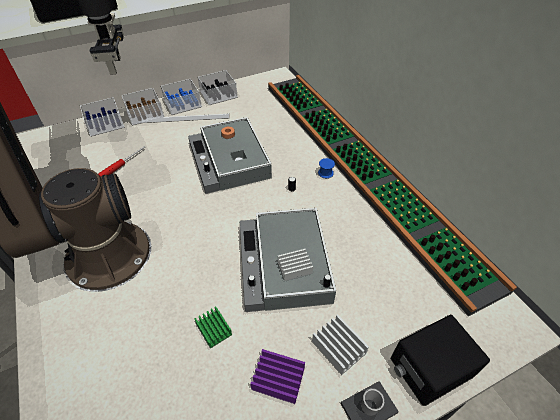

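View pics/wrist0.png

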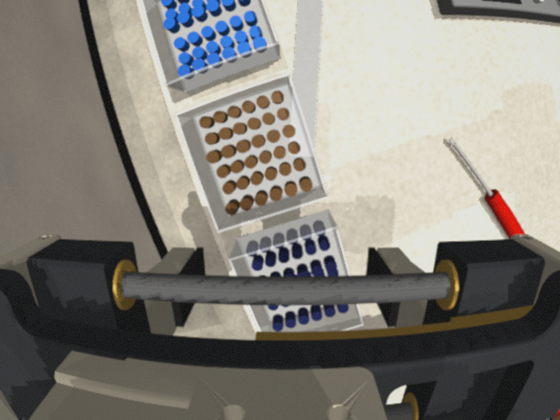

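The top view shows the tester on the right with the silver sink at about (370,219), and cap_deck at (403,202). The analyser, with its toroid and square well, is on the left. I'll enlarge these next.

```bash
python3 - <<'E'
import cv2
a=cv2.imread("pics/top0.png")[150:300,265:425]; cv2.imwrite("pics/topc.png",cv2.resize(a,None,fx=5,fy=5,interpolation=cv2.INTER_CUBIC)[:, :800])
a=cv2.imread("pics/side0.png")[200:320,230:350]; cv2.imwrite("pics/sidec.png",cv2.resize(a,None,fx=5,fy=5,interpolation=cv2.INTER_CUBIC))
E
```

```text
(no output)
```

View pics/topc.png

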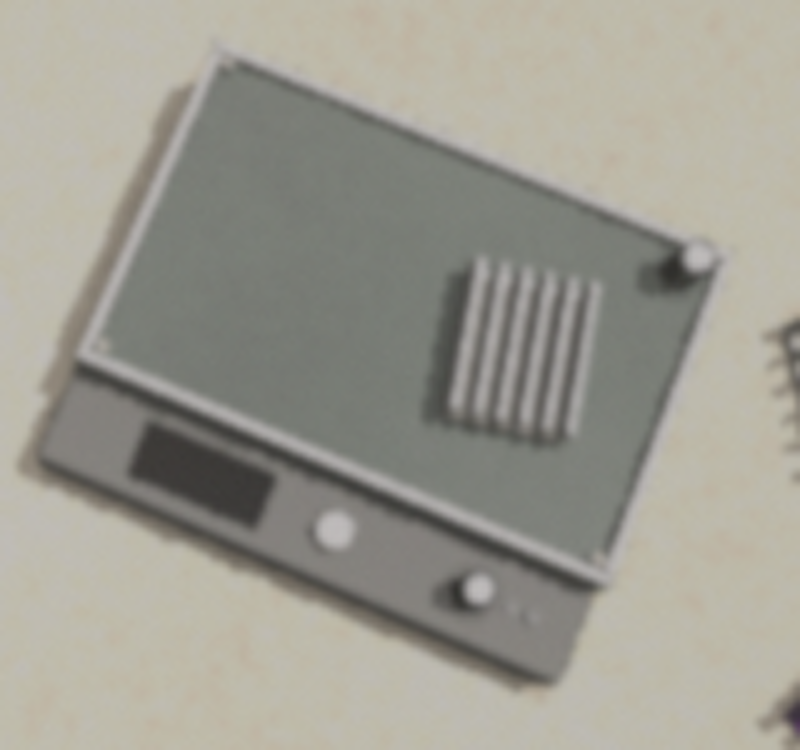

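View pics/sidec.png

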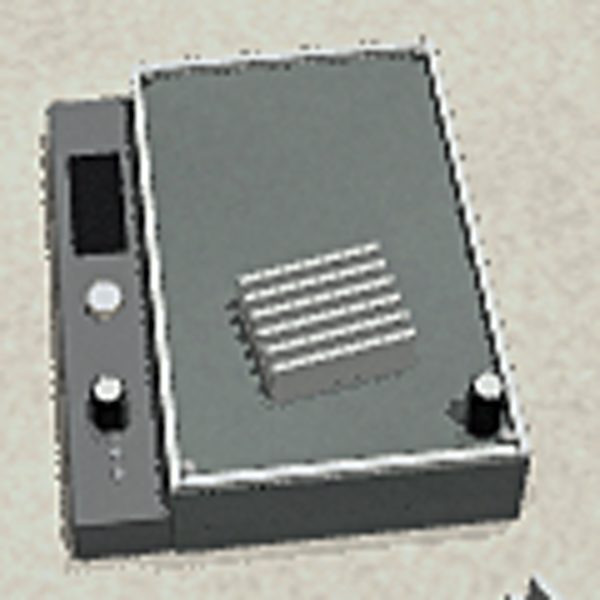

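```bash
cat > h.py <<'E'
import numpy as np, cv2
from station import *
def back(n,uv,z):
    c=calibration(n);R=np.array(c["R"]);t=np.array(c["t"])
    d=R.T@np.array([(uv[0]-c["cx"])/c["fx"],(uv[1]-c["cy"])/c["fy"],1]);C=-R.T@t
    return C+d*(z-C[2])/d[2]
def crop(p,f,x0,y0): return ((p[0]+.5)/f-.5+x0,(p[1]+.5)/f-.5+y0)
def proj(n,X):
    c=calibration(n);p=np.array(c["R"])@X+np.array(c["t"]);return np.array([c["fx"]*p[0]/p[2]+c["cx"],c["fy"]*p[1]/p[2]+c["cy"]])
def fit(src,dst):
    s=np.array(src);d=np.array(dst);sm=s.mean(0);dm=d.mean(0);a=s-sm;b=d-dm
    th=np.arctan2((a[:,0]*b[:,1]-a[:,1]*b[:,0]).sum(),(a*b).sum())
    R=np.array([[np.cos(th),-np.sin(th)],[np.sin(th),np.cos(th)]]);t=dm-R@sm
    return t,th,np.linalg.norm(d-(s@R.T+t),axis=1)
E
python3 - <<'E'
from h import *
np.set_printoptions(precision=4,suppress=True)
def run(n,K,S,f,x0,y0):
    # order K: (+x,+y),(+x,-y),(-x,-y),(-x,+y)
    k=[back(n,crop(p,f,x0,y0),.068)[:2] for p in K]; s=[back(n,crop(p,f,x0,y0),.09)[:2] for p in S]
    print(n,[np.linalg.norm(k[i]-k[(i+1)%4]) for i in range(4)],[np.linalg.norm(s[i]-s[(i+1)%4]) for i in range(4)])
    t,th,r=fit([[.09,.14],[.09,-.14],[-.09,-.14],[-.09,.14]],k);print("tester",t,th,r)
    R=np.array([[np.cos(th),-np.sin(th)],[np.sin(th),np.cos(th)]])
    ts,ths,r=fit([[.038,.03],[.038,-.03],[-.038,-.03],[-.038,.03]],s);print("sink",ts,ths,r,"in tester",R.T@(ts-t),ths-th,"\nwell",t+R@[0,-.055])
run("top",[(218,45),(725,258),(605,585),(80,357)],[(480,255),(602,283),(575,437),(450,415)],5,265,150)
run("side",[(430,42),(525,455),(175,487),(138,70)],[(378,243),(414,330),(268,370),(240,278)],5,230,200)
E
```

```text
top [np.float64(0.2734238952133462), np.float64(0.17501743342671416), np.float64(0.27454259664805947), np.float64(0.17580746659095403)] [np.float64(0.06004324945837988), np.float64(0.07695264137129283), np.float64(0.05996265474063281), np.float64(0.08035194703627843)]
tester [ 0.461 -0.257] -0.34515036873472377 [0.0033 0.0047 0.0032 0.004 ]
sink [ 0.4408 -0.3125] -0.14828364372543015 [0.0018 0.0009 0.0004 0.0026] in tester [-0.0003 -0.059 ] 0.1968667250092936 
well [ 0.4424 -0.3088]
side [np.float64(0.2778524024200655), np.float64(0.17350752159908506), np.float64(0.2741203469967693), np.float64(0.17258367519677298)] [np.float64(0.05680777924465298), np.float64(0.07781554601729222), np.float64(0.05775610166612617), np.float64(0.07579109436376752)]
tester [ 0.464  -0.2628] -0.3452017001552306 [0.0034 0.0039 0.0038 0.0054]
sink [ 0.4437 -0.3126] -0.1630818882148532 [0.0012 0.0022 0.0017 0.0019] in tester [-0.0022 -0.0537] 0.1821198119403774 
well [ 0.4453 -0.3146]
```

Emit:
{"fn": "arm_command", "kwargs": {"fingers": [0.3,0.3,0.3,0.3,0.3,0.3,0.3,0.3], "dp": [[0.03,-0.035,0.01],[0.03,-0.04,0],[0.03,-0.04,0],[0.03,-0.04,0],[0.03,-0.04,0],[0.03,-0.04,0],[0.03,-0.04,0],[0.03,-0.04,0]], "roll": [-0.08,-0.08,-0.08,-0.08,-0.08,-0.08,-0.08,-0.08], "newtons": 20}}

```text
t: 0.95
eef_pos: [0.4437, 0.3255, 0.2323]
ee_rot: [3.136, -0.001, -0.967]
force: [0.5, 1.2, 0.6]
width: 0.0324
```

```bash
python3 - <<'E'
import station
print([x for x in dir(station) if x[0]!='_'], getattr(station,'hold_point_z',None))
E
```

```text
['Unreachable', 'calibration', 'get_state', 'grab_frame', 'hold_point_z', 'job_done'] 0.0188
```

Emit:
{"fn": "arm_command", "kwargs": {"fingers": [0.3,0.3,0.3,0.3,0.3,0.3,0.3,0.3], "dp": [[0.01,-0.048,0],[0.01,-0.048,0],[0.01,-0.048,0],[0,-0.048,0],[0,-0.048,0],[0,-0.048,0],[0,-0.048,0],[0,-0.048,0]], "roll": [-0.08,-0.08,-0.08,-0.08,-0.08,-0.08,-0.08,-0.08]}}

```text
t: 1.75
eef_pos: [0.4736, -0.0709, 0.2314]
ee_rot: [3.136, -0.002, -1.634]
force: [2.8, 0.6, -0.3]
width: 0.0308
```

Emit:
{"fn": "arm_command", "kwargs": {"fingers": [0.3,0.3,0.3,0.3,0.3,0.3,0.3,0.3], "dp": [[-0.01,-0.048,0],[-0.01,-0.048,0],[-0.01,-0.048,0],[0,-0.048,0],[0,-0.048,0],[0,-0.02,0],[0,0,0],[0,0,0]], "roll": [-0.08,-0.08,-0.08,-0.08,0,0,0,0]}}

```text
t: 2.55
eef_pos: [0.4383, -0.3437, 0.2303]
ee_rot: [3.135, -0.001, -1.978]
force: [-0.7, -0.3, 0.3]
width: 0.0307
```

```bash
python3 - <<'E'
from h import *
print(get_state())
for n in ("top","side","wrist"): cv2.imwrite(f"pics/{n}1.png",grab_frame(n))
E
```

```text
{'t': 2.55, 'q': array([-3.12811661e-01,  1.66392314e-01, -2.41541988e-01,  9.38053833e-04,
       -1.16949508e+00, -9.47429132e-02]), 'qd': array([-0.01871743,  0.01511222,  0.00620104,  0.00052393, -0.0006979 ,
        0.00620985]), 'joint_efforts': array([-6.80212677e-01, -4.17542374e+01,  2.89232183e+01,  6.94179028e+00,
        2.72406789e-02,  9.07934876e-02]), 'eef_pos': array([ 0.43826969, -0.34367516,  0.23030714]), 'ee_rot': array([ 3.13507065e+00, -1.48472316e-03, -1.97797678e+00]), 'force': array([-0.72730835, -0.25012082,  0.30391115]), 'moment': array([ 0.14941999, -0.09986531, -0.01492202]), 'width': 0.030736477526145525}
```

View pics/wrist1.png

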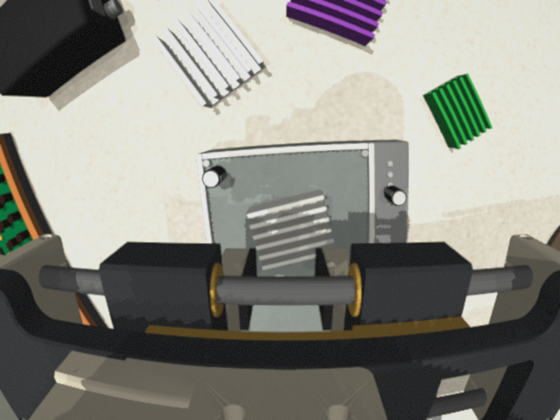

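View pics/side1.png

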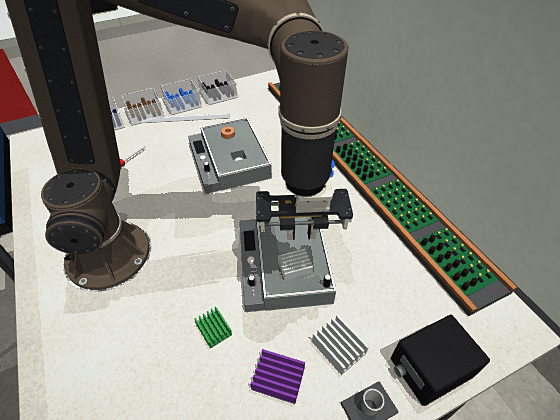

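The wrist view shows the sink ahead of the fingers, at about (290,230), with cap_deck at (212,178) and cap_ledge at (397,195). I'll refine the poses from an enlarged crop.

```bash
python3 - <<'E'
import cv2
a=cv2.imread("pics/wrist1.png")[130:280,190:420]; cv2.imwrite("pics/wc.png",cv2.resize(a,None,fx=3.4,fy=3.4,interpolation=cv2.INTER_CUBIC))
E
```

```text
(no output)
```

View pics/wc.png

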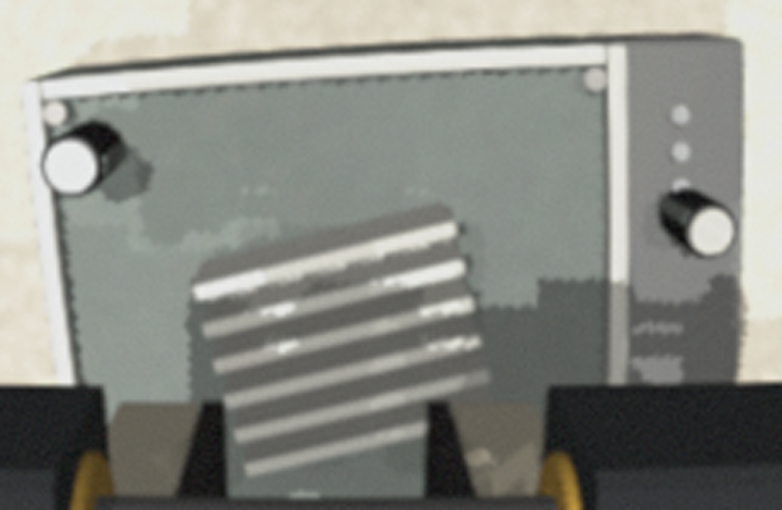

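```bash
cat >> h.py <<'E'
from scipy.spatial.transform import Rotation as Ro
def wback(st,uv,z):
    c=calibration("wrist");d=np.array([(uv[0]-c["cx"])/c["fx"],(uv[1]-c["cy"])/c["fy"]]);r=np.hypot(*d)
    v=np.r_[d/r*np.sin(r),np.cos(r)];H=np.array(c["hand_eye"]);R=Ro.from_euler("xyz",st["ee_rot"]).as_matrix()
    C=np.array(st["eef_pos"])+R@H[:3,3];w=R@H[:3,:3]@v
    return C+w*(z-C[2])/w[2]
TT=np.array([.4625,-.26]);TH=-.345
RT=np.array([[np.cos(TH),-np.sin(TH)],[np.sin(TH),np.cos(TH)]])
def tot(p): return RT.T@(np.array(p)[:2]-TT)
def tow(p): return TT+RT@np.array(p)
E
python3 - <<'E'
from h import *
np.set_printoptions(precision=4,suppress=True)
st=get_state()
for nm,p,z in [("k+",(32,80),.068),("k-",(625,45),.068),("s+-",(195,290),.09),("s--",(457,225),.09),("s++",(245,475),.09),("b+-",(198,270),.06),("b--",(447,205),.06),("cap",(70,165),.096),("capl",(712,230),.07)]:
    w=wback(st,crop(p,3.4,190,130),z);print(nm,w,tot(w))
E
```

```text
k+ [ 0.5007 -0.4203  0.068 ] [ 0.0901 -0.1379]
k- [ 0.335  -0.3607  0.068 ] [-0.0859 -0.1378]
s+- [ 0.4777 -0.3467  0.09  ] [ 0.0436 -0.0765]
s-- [ 0.4029 -0.3349  0.09  ] [-0.0308 -0.0907]
s++ [ 0.4884 -0.2891  0.09  ] [ 0.0343 -0.0186]
b+- [ 0.4807 -0.346   0.06  ] [ 0.0462 -0.0748]
b-- [ 0.4024 -0.3346  0.06  ] [-0.0313 -0.0905]
cap [ 0.4933 -0.3937  0.096 ] [ 0.0742 -0.1154]
capl [ 0.3288 -0.2975  0.07  ] [-0.1131 -0.0805]
```

```bash
python3 - <<'E'
from h import *
print(tow([.004,-.112]),tow([.004,-.112])-[.4383,-.3437], RT@[0,1], tow([.002,-.053]))
E
```

```text
[ 0.42838627 -0.36675324] [-0.00991373 -0.02305324] [0.33819668 0.94107545] [ 0.44645773 -0.31055339]
```

Emit:
{"fn": "arm_command", "kwargs": {"fingers": [0.3,0.3,0.3,0.3,0.3,0.3], "dp": [[-0.01,-0.023,0],[0,0,-0.03],[0,0,-0.04],[0,0,-0.03],[0,0,0],[0,0,0]], "roll": [0.062,0,0,0,0,0]}}

```text
t: 3.3
eef_pos: [0.4323, -0.3608, 0.1328]
ee_rot: [-3.139, -0.002, -1.9]
force: [0.8, -0.3, 1.0]
width: 0.0306
```

```bash
python3 - <<'E'
from h import *
s=get_state();print(s['eef_pos'],s['ee_rot'],tot(s['eef_pos']))
cv2.imwrite("pics/wrist2.png",grab_frame("wrist"))
a=grab_frame("side")[180:320,220:360]; cv2.imwrite("pics/side2.png",cv2.resize(a,None,fx=4,fy=4))
E
```

```text
[ 0.43230459 -0.36076837  0.13283806] [-3.13892077e+00 -2.26541890e-03 -1.89960800e+00] [ 0.00566337 -0.10504263]
```

View pics/wrist2.png

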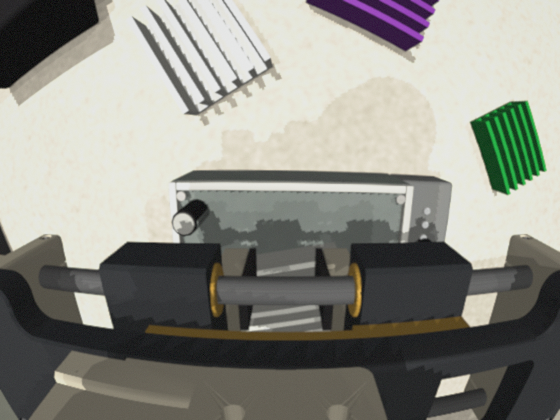

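View pics/side2.png

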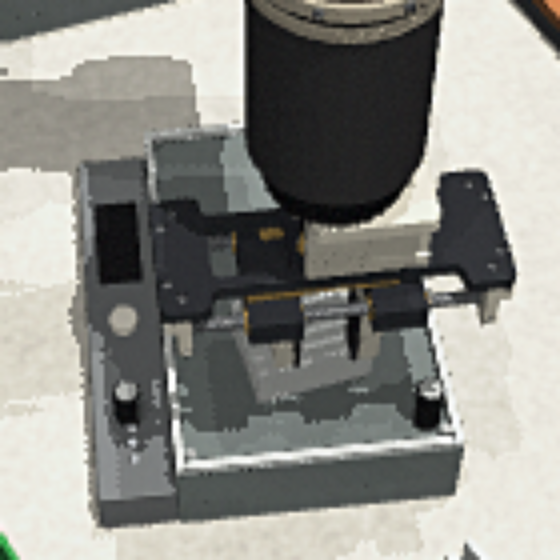

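Emit:
{"fn": "arm_command", "kwargs": {"fingers": [0.3,0.3,0.3], "dp": [[-0.005,-0.008,-0.01],[0,0,-0.01],[0,0,0]], "roll": [-0.016,0,0]}}

```text
t: 3.7
eef_pos: [0.4293, -0.3702, 0.1155]
ee_rot: [-3.131, -0.002, -1.917]
force: [-0.0, -0.2, -0.1]
width: 0.0308
```

Emit:
{"fn": "arm_command", "kwargs": {"fingers": [0.3,0.3,0.3,0.3], "dp": [[0,0.002,-0.02],[0,0,-0.018],[0,0,-0.008],[0,0,0]], "roll": [0,0,0,0]}}

```text
t: 4.1
eef_pos: [0.4298, -0.3694, 0.0694]
ee_rot: [-3.129, -0.003, -1.918]
force: [-0.6, 1.0, 0.1]
width: 0.0306
```

```bash
python3 - <<'E'
from h import *
s=get_state();print(s['eef_pos'],s['ee_rot'],tot(s['eef_pos']),s['force'])
cv2.imwrite("pics/wrist3.png",grab_frame("wrist")[150:360,140:420].repeat(2,0).repeat(2,1))
a=grab_frame("side")[180:320,220:360]; cv2.imwrite("pics/side3.png",cv2.resize(a,None,fx=4,fy=4))
E
```

```text
[ 0.42978766 -0.36944762  0.06939452] [-3.12860979 -0.00315635 -1.91772915] [ 0.00623004 -0.11406168] [-0.56778176  0.97732225  0.13368912]
```

View pics/wrist3.png

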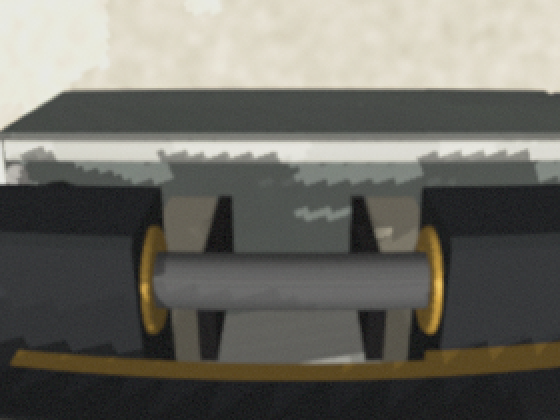

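View pics/side3.png

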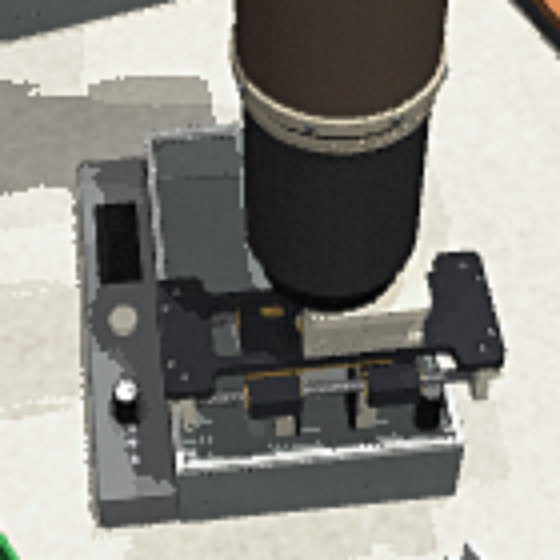

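Emit:
{"fn": "arm_command", "kwargs": {"fingers": [0.3,0.3,0.3,0.3,0.3,0.3,0.3,0.3], "dp": [[0.0027,0.0075,-0.003],[0.0027,0.0075,0],[0.0027,0.0075,0],[0.0027,0.0075,0],[0.0027,0.0075,0],[0.0027,0.0075,0],[0.0027,0.0075,0],[0,0,0]], "roll": [0,0,0,0,0,0,0,0]}}

```text
t: 5.0
eef_pos: [0.4522, -0.3128, 0.07]
ee_rot: [-3.123, -0.004, -1.916]
force: [-0.5, -0.7, -1.2]
width: 0.0302
```

```bash
python3 - <<'E'
from h import *
s=get_state();print(s['eef_pos'],s['ee_rot'],tot(s['eef_pos']),s['force'])
a=grab_frame("side")[180:320,220:360]; cv2.imwrite("pics/side4.png",cv2.resize(a,None,fx=4,fy=4))
a=grab_frame("top")[150:300,265:425]; cv2.imwrite("pics/top4.png",cv2.resize(a,None,fx=4,fy=4))
E
```

```text
[ 0.45222231 -0.31275065  0.07003555] [-3.12313383 -0.00393423 -1.91640983] [ 0.00816801 -0.05311822] [-0.48269746 -0.67774891 -1.2135939 ]
```

View pics/side4.png

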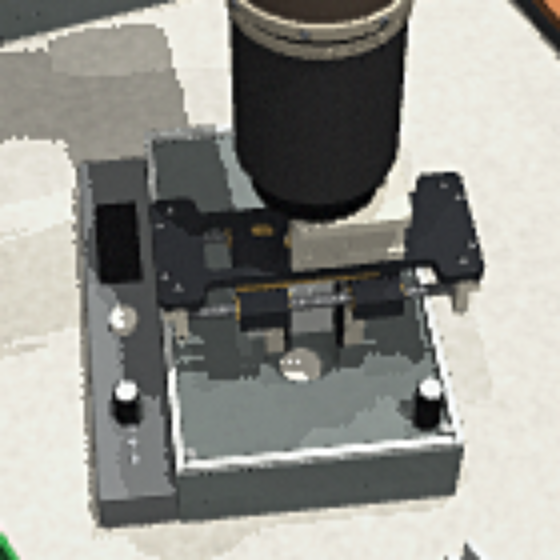

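View pics/top4.png

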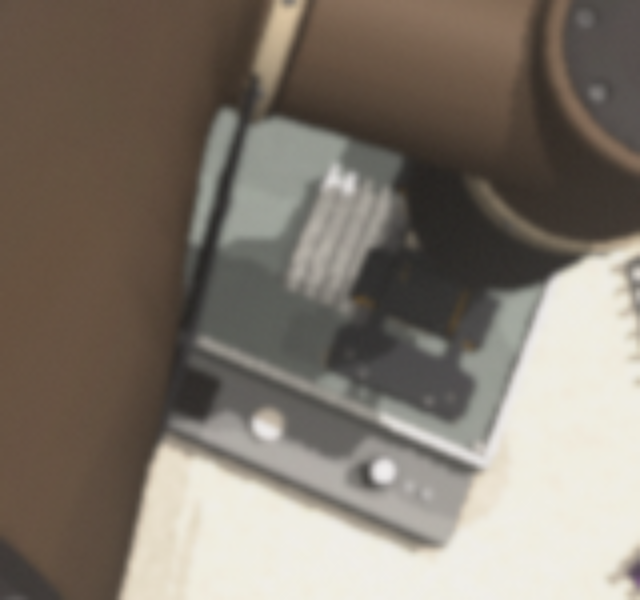

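Emit:
{"fn": "arm_command", "kwargs": {"fingers": [0.3,0.3,0.3,0.3,0.3,0.3,0.3,0.3], "dp": [[0.0025,0.0085,-0.002],[0.0025,0.0085,-0.001],[0.0025,0.0085,0],[0.0025,0.0085,0],[0.0025,0.0085,0],[0.0025,0.006,0],[0.002,0.004,0],[0,0,0]], "roll": [0,0,0,0,0,0,0,0]}}

```text
t: 5.9
eef_pos: [0.4705, -0.2598, 0.0682]
ee_rot: [-3.121, -0.006, -1.917]
force: [-0.1, -3.3, -0.4]
width: 0.0306
```

```bash
python3 - <<'E'
from h import *
s=get_state();print(s['eef_pos'],s['ee_rot'],tot(s['eef_pos']),s['force'])
a=grab_frame("side")[180:320,220:360]; cv2.imwrite("pics/side5.png",cv2.resize(a,None,fx=4,fy=4))
E
```

```text
[ 0.47045204 -0.25982091  0.06824038] [-3.12123123 -0.00621409 -1.91715382] [0.0074229  0.00285789] [-0.09436378 -3.29447225 -0.43228433]
```

View pics/side5.png

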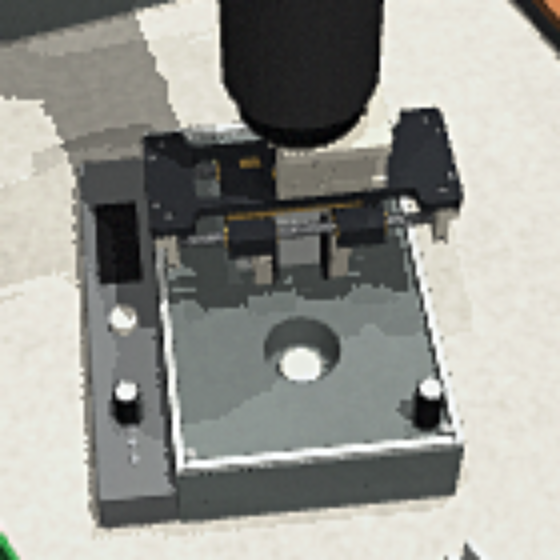

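Emit:
{"fn": "arm_command", "kwargs": {"fingers": [0.3,0.3,0.3,1,1,1,1,1], "dp": [[-0.004,-0.01,0],[-0.004,-0.01,0],[0,0,0.04],[0,0,0.04],[-0.01,-0.025,0.02],[-0.005,-0.01,0],[0,0,0],[0,0,0]], "roll": [0,0,0,0,0,0,0,0]}}

```text
t: 6.75
eef_pos: [0.4425, -0.321, 0.1696]
ee_rot: [-3.125, -0.005, -1.922]
force: [0.6, -0.2, -0.3]
width: 0.0011
```

```bash
python3 - <<'E'
from h import *
np.set_printoptions(precision=4,suppress=True)
s=get_state();print(s['eef_pos'],s['ee_rot'],tot(s['eef_pos']),s['force'],s['width'])
w=grab_frame("wrist");cv2.imwrite("pics/wrist6.png",w)
a=grab_frame("side")[180:320,220:360]; cv2.imwrite("pics/side6.png",cv2.resize(a,None,fx=4,fy=4))
p=back("side",crop((302,349),4,220,180),.06);print(p,tot(p))
p=back("side",crop((301.5,364),4,220,180),.04);print(p,tot(p))
E
```

```text
[ 0.4425 -0.321   0.1696] [-3.1248 -0.0051 -1.9217] [ 0.0018 -0.0642] [ 0.5513 -0.2498 -0.3337] 0.0010821885330128745
[ 0.4458 -0.313   0.06  ] [ 0.0022 -0.0555]
[ 0.4467 -0.3117  0.04  ] [ 0.0026 -0.054 ]
```

View pics/wrist6.png

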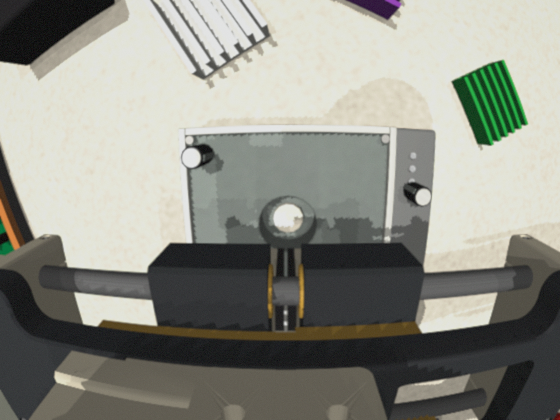

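View pics/side6.png

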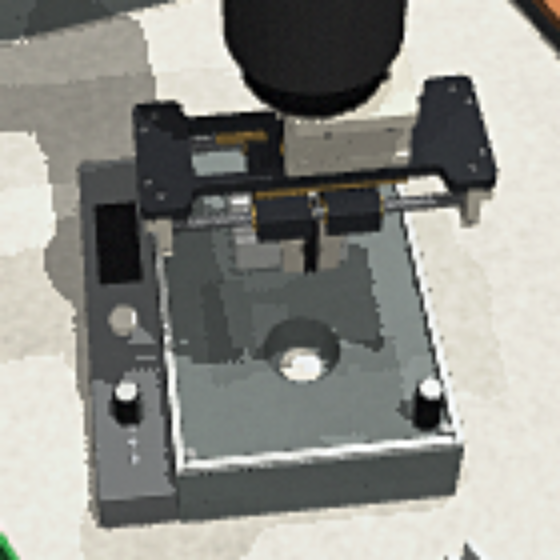

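```bash
python3 - <<'E'
from h import *
a=cv2.imread("pics/wrist6.png")[180:340,220:355]; cv2.imwrite("pics/w6c.png",cv2.resize(a,None,fx=4,fy=4,interpolation=cv2.INTER_CUBIC)[:600])
E
```

```text
(no output)
```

View pics/w6c.png

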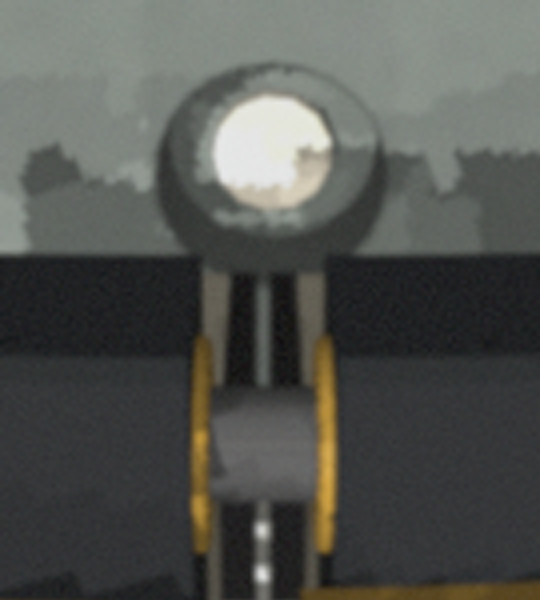

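```bash
python3 - <<'E'
from h import *
np.set_printoptions(precision=4,suppress=True)
s=get_state()
for p,z in [((272.5,151.5),.04)]:
    w=wback(s,crop(p,4,220,180),z);print("key",w,tot(w))
# well mouth: left/right extremes and top
for p in [(157,176),(385,176),(275,62)]:
    w=wback(s,crop(p,4,220,180),.06);print(w,tot(w))
a=grab_frame("side")[220:260,270:320]; cv2.imwrite("pics/s7.png",cv2.resize(a,None,fx=14,fy=14,interpolation=cv2.INTER_CUBIC))
# project tool points to side crop
R=Ro.from_euler("xyz",s["ee_rot"]).as_matrix()
for q in [(0,0,0),(0,.02,0),(0,-.02,0),(.0095,.02,0),(.0095,-.02,0)]:
    u=proj("side",s["eef_pos"]+R@np.array(q)); print(q,(u-[270,220])*14)
E
```

```text
key [ 0.447  -0.3113  0.04  ] [ 0.0027 -0.0535]
[ 0.4702 -0.3197  0.06  ] [ 0.0275 -0.0536]
[ 0.424  -0.3031  0.06  ] [-0.0217 -0.0536]
[ 0.4377 -0.3346  0.06  ] [ 0.0019 -0.0786]
(0, 0, 0) [371.0991 337.4167]
(0, 0.02, 0) [255.1772 348.2794]
(0, -0.02, 0) [486.807 326.574]
(0.0095, 0.02, 0) [261.7964 392.6494]
(0.0095, -0.02, 0) [494.9941 370.7135]
```

View pics/s7.png

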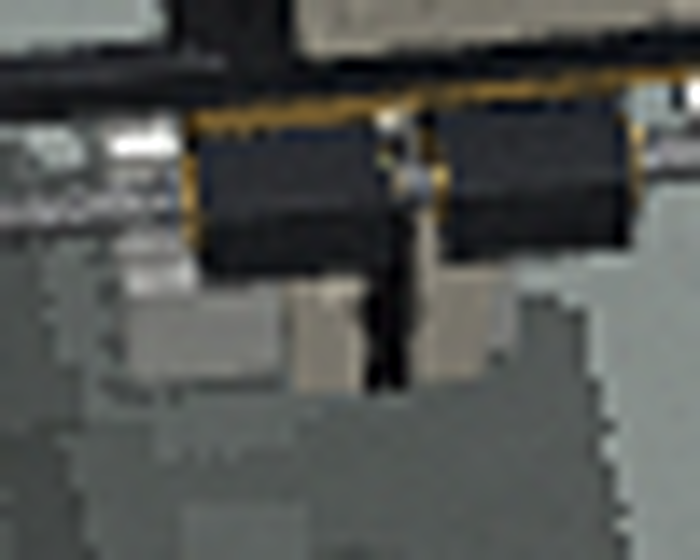

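The sink sits clear at the bare end. The side and wrist views agree on the key, at about (0.4467, -0.3117). The shut tips span about 32 mm, so they fit in the well. Next I centre the tips and descend in stages.

Emit:
{"fn": "arm_command", "kwargs": {"fingers": [1,1,1,1,1,1], "dp": [[0.0045,0.0095,-0.01],[0,0,-0.03],[0,0,-0.03],[0,0,-0.015],[0,0,0],[0,0,0]], "roll": [0,0,0,0,0,0]}}

```text
t: 7.5
eef_pos: [0.4475, -0.3053, 0.0769]
ee_rot: [-3.131, -0.005, -1.916]
force: [0.1, 0.3, 0.6]
width: 0.0003
```

Now correct y by about -6 mm.

Emit:
{"fn": "arm_command", "kwargs": {"fingers": [1,1,1], "dp": [[-0.001,-0.0065,0],[0,0,0],[0,0,0]], "roll": [0,0,0]}}

```text
t: 7.8
eef_pos: [0.4479, -0.3121, 0.0786]
ee_rot: [-3.128, -0.005, -1.915]
force: [0.0, 0.8, -0.0]
width: 0.0005
```

```bash
python3 - <<'E'
from h import *
s=get_state();print(s['eef_pos'],s['ee_rot'],tot(s['eef_pos']),s['force'])
a=grab_frame("side")[215:300,250:350]; cv2.imwrite("pics/side8.png",cv2.resize(a,None,fx=7,fy=7,interpolation=cv2.INTER_CUBIC))
E
```

```text
[ 0.447899   -0.31211116  0.07864348] [-3.1282625  -0.0051679  -1.91519483] [ 0.00388318 -0.05397854] [ 1.09836905e-03  7.57262425e-01 -7.05039609e-05]
```

View pics/side8.png

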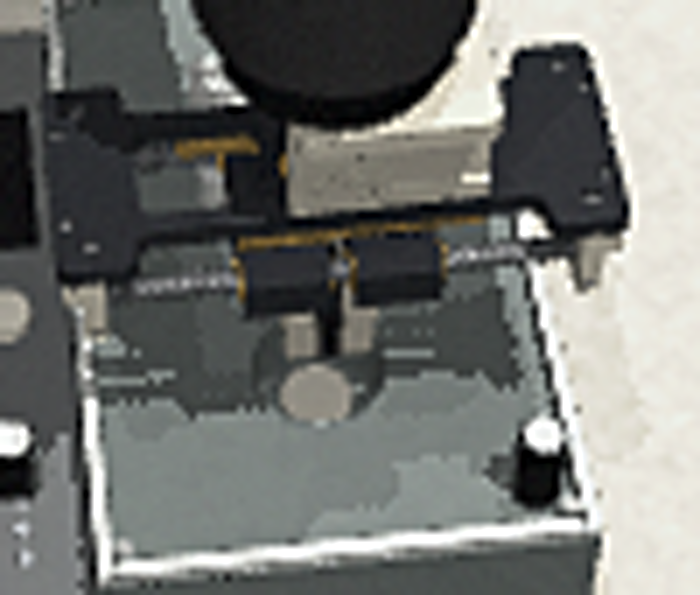

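Emit:
{"fn": "arm_command", "kwargs": {"fingers": [1,1,1,1], "dp": [[-0.001,0.0005,-0.012],[0,0,-0.012],[0,0,-0.008],[0,0,0]], "roll": [0,0,0,0]}}

```text
t: 8.25
eef_pos: [0.4468, -0.3117, 0.0446]
ee_rot: [-3.126, -0.005, -1.916]
force: [0.0, 0.3, 0.4]
width: 0.0005
```

```bash
python3 - <<'E'
from h import *
s=get_state();print(s['eef_pos'],s['ee_rot'],tot(s['eef_pos']),s['force'])
a=grab_frame("side")[215:300,250:350]; cv2.imwrite("pics/side9.png",cv2.resize(a,None,fx=7,fy=7,interpolation=cv2.INTER_CUBIC))
E
```

```text
[ 0.44677935 -0.31172651  0.04460278] [-3.1264337  -0.00486556 -1.91596747] [ 0.00269941 -0.05399523] [0.04179794 0.29169562 0.44331325]
```

View pics/side9.png

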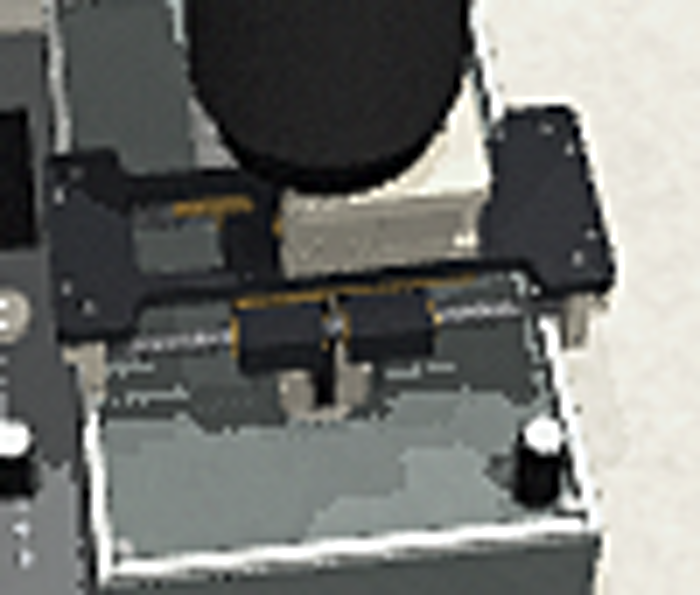

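Emit:
{"fn": "arm_command", "kwargs": {"fingers": [1,1,1], "dp": [[0,0,-0.004],[0,0,-0.004],[0,0,0]], "roll": [0,0,0]}}

```text
t: 8.6
eef_pos: [0.4474, -0.312, 0.0368]
ee_rot: [-3.126, -0.005, -1.915]
force: [-0.7, 0.9, 3.2]
width: 0.0006
```

Emit:
{"fn": "arm_command", "kwargs": {"fingers": [1,1,1], "dp": [[0,0,-0.002],[0,0,-0.002],[0,0,-0.001]], "roll": [0,0,0]}}

```text
t: 8.9
eef_pos: [0.4474, -0.312, 0.0351]
ee_rot: [-3.125, -0.006, -1.914]
force: [-3.8, 4.0, 13.0]
width: 0.0003
```

Emit:
{"fn": "arm_command", "kwargs": {"fingers": [1,1,1], "dp": [[0,0,-0.001],[0,0,-0.001],[0,0,-0.001]], "roll": [0,0,0]}}

```text
t: 9.2
eef_pos: [0.4474, -0.312, 0.0352]
ee_rot: [-3.123, -0.006, -1.913]
force: [-3.1, 2.7, 11.6]
width: 0.0004
```

Emit:
{"fn": "arm_command", "kwargs": {"fingers": [1,1,1,1,1,1], "dp": [[0,0,0.004],[0,0,0.01],[0,0,0.02],[0,0,0.04],[0,0,0.05],[0,0,0]], "roll": [0,0,0,0,0,0]}}

```text
t: 9.8
eef_pos: [0.4468, -0.3121, 0.1654]
ee_rot: [-3.124, -0.007, -1.913]
force: [1.3, 0.4, 0.7]
width: 0.0004
```

Emit:
{"fn": "arm_command", "kwargs": {"fingers": [1,1,1,1,1,1,1,1], "dp": [[0,0,0.04],[0,0,0.03],[0.02,0.04,0.01],[0.02,0.045,0],[0.0,0.045,0],[0,0.045,0],[0,0.045,0],[0,0.045,0]], "roll": [0,0,0,0,0,0,0,0]}}

```text
t: 10.6
eef_pos: [0.4873, -0.043, 0.2563]
ee_rot: [-3.113, -0.003, -1.924]
force: [1.3, 0.6, 0.2]
width: 0.0007
```

Emit:
{"fn": "arm_command", "kwargs": {"fingers": [1,1,1,1,1,1,1], "dp": [[0,0.045,0],[0,0.045,0],[0,0.045,0],[0,0.045,0],[0,0.045,0],[0,0.04,0],[0,0,0]], "roll": [0,0,0,0,0,0,0]}}

```text
t: 11.3
eef_pos: [0.4847, 0.2379, 0.2617]
ee_rot: [-3.107, 0.005, -1.919]
force: [-0.3, -0.2, -1.5]
width: 0.0001
```

```bash
python3 - <<'E'
from h import *
s=get_state();print(s['eef_pos'],s['force'])
a=grab_frame("side");cv2.imwrite("pics/sidef.png",a)
a=grab_frame("top"); cv2.imwrite("pics/topf0.png",a); a=a[150:300,265:425]; cv2.imwrite("pics/topf.png",cv2.resize(a,None,fx=5,fy=5,interpolation=cv2.INTER_CUBIC)[:,:800])
E
```

```text
[0.48474296 0.23785724 0.26168555] [-0.29099792 -0.16461388 -1.48131732]
```

View pics/sidef.png

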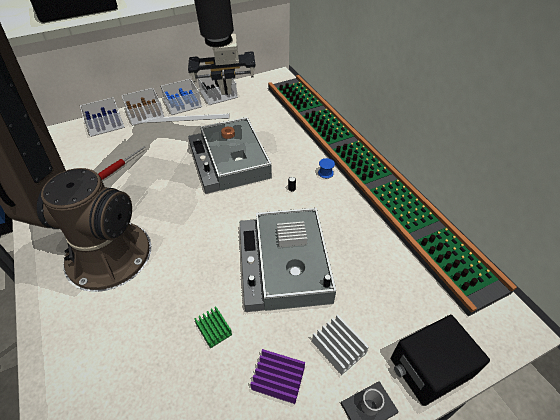

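View pics/topf.png

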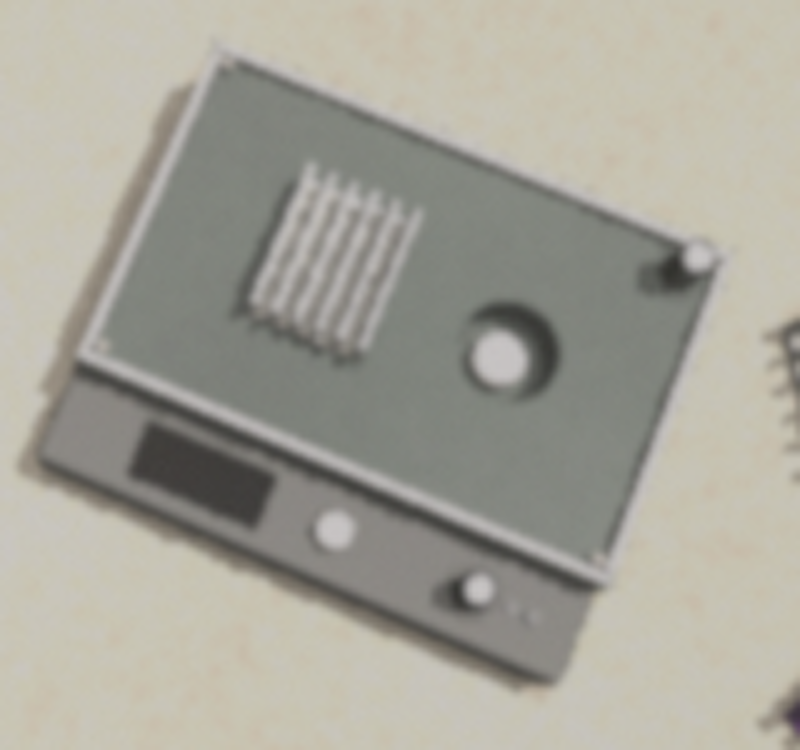

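```bash
python3 -c "
from station import *
print(job_done())"
```

```text
the job is handed in; nothing more can be done
None
```

The job is done and handed in at about 11.4 s of the 48 s allowed; the hand-in gives no verdict.

**Heat sink:** I pushed it flat along the tester's deck with both fingertips to the bare end. The last pictures show it lying flat, with its near edge about 4 cm past the well's rim.

**Reset key:** I shut the fingers, went into the round well and pressed until the tip stopped at z = 0.035 m, the key's stop height. The reading was about 12–13 N upward there, and I held it about 0.5 s before letting go. No joint reading is available, so full travel is inferred from the tip height and the force. The release is inferred only from the tip lifting away.

**Everything else:** In the last pictures the capacitor on the deck, the one on the front ledge and the start key look where they were at the start. The other parts, seen only in the full side view, look undisturbed too. The arm was well clear and touching nothing.

**What did not match exactly:**
- **Tester position:** the cameras put its features 2–3 mm from my first fit. I used the well position on which the side and wrist views agreed.
- **Side force:** about 4–5.5 N appeared while the key was held down. I put this down to friction on the key, but did not check it further.

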